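# Strip the worn drums off the tuning turret and send them down the ledge

### The job

Take every worn cylindrical grinding drum off the tuning turret, leaving the pointed cone stone screwed in: turn the turret by its centre handle until a drum stands in the open front of the keeper ring, unscrew it a quarter turn counter-clockwise, lift it out and put it in the grey tray; repeat until no drum is left on the turret. Only then slide the tray, without lifting it off or tipping it, down over the step from the wooden level of the ledge to the steel level, between the rails and fully home against the end stop. Leave the other things on the bench where they are.

Things in the scene. Friction and masses are not known exactly. Their poses are not given: they have to be found in the camera images.
- turret_base: Fixed grey base of the turret, with a 240 mm square foot plate. Origin at its centre on the bench, z up; its front is its -x side, where a dark pointer bar lies on the foot plate. Five thin posts carry the keeper ring (see front).
- front (a point): Where a head must stand to be lifted out: on the base's -x side 80 mm from the axis, 40 mm above the bench. A flat steel keeper ring, 99 to 117 mm from the axis and 62 to 66 mm above the bench, overhangs the flanges of the heads and holds them down, but is open for 30 degrees either side of the front. A head within 12 degrees of the front lifts out.
- turret: Turning aluminium plate 208 mm across, top 40 mm above the bench. Origin on its vertical axis at bench level, as turret_base's. Turns endlessly either way, stiffly (0.15 N m), and stays put. Four sockets 80 mm from the axis, at 0, 90, 180, 270 degrees from its x. It starts with no socket at the front.
- handle (a point): Centre of the turret's handle, 119 mm above the bench on the axis: a black bar on a post, 56 mm long along the turret's x, 14 mm thick, 26 mm high (106 to 132 mm above the bench). It stands above all heads.
- socket (a point): One of the four like sockets, centre of its floor. Two claws 12 mm high, on either side along the circle of sockets, hook over the ends of a head's foot bar. Screwed in, the bar lies along that circle. Turned counter-clockwise (from above) by 1.2 to 1.7 rad it lies radially and the head lifts straight up. Stops: clockwise at 0, counter-clockwise at about 2.2 rad. Little torque needed.
- cone: The good stone, to be left in its socket: 58 mm tall, foot and flange as a drum's, but a pointed top, tapering from 30 mm to 8 mm across. Origin at the centre of the foot's underside, z up.
- tray: Loose grey tray, 170 mm (x) by 150 mm (y), 25 mm high, walls and floor 5 mm, about 0.35 kg; origin at the centre of its underside, z up. Starts on the wooden level with its fin handle on the side away from the step. Drums may stand or lie in it.
- tray_handle (a point): Middle of the tray's handle, an upright fin on its +y side: 12 mm thick (along x), 52 mm long (y 74 to 126 mm from the tray's origin), z 8 to 52 mm above the tray's underside. This point: y 100 mm, z 35 mm.
- ledge: Fixed two-level ledge, origin on the bench below the step edge, z up. Wooden level: y 0 to 270 mm, x -135 to 135 mm, 20 mm above the bench. Steel level: y 0 to -200 mm, 12 mm above the bench, so 8 mm lower.
- home (a point): Where the tray's origin is when fully home: on the steel level, 115 mm from the step edge along the ledge's -y. The end stop's face is 75 mm further on; two rails stand 95 mm either side, flaring to about 110 mm towards the step. Rails and stop are 20 mm high over the steel.
- drum1: Worn grinding drum, 58 mm tall, 0.14 kg; may be absent (None). Origin at the centre of the foot's underside, z up. Foot 26 mm across, 6 thick, with a cross bar 46 x 12 mm along its y; flange 52 mm across, z 15 to 19; grey stone cylinder 30 mm across, z 19 to 58: grip here, at any yaw. Starts screwed in, bar 0 to 0.25 rad counter-clockwise from the circle of sockets.
- drum2: Worn grinding drum, 58 mm tall, 0.14 kg; may be absent (None). Origin at the centre of the foot's underside, z up. Foot 26 mm across, 6 thick, with a cross bar 46 x 12 mm along its y; flange 52 mm across, z 15 to 19; grey stone cylinder 30 mm across, z 19 to 58: grip here, at any yaw. Starts screwed in, bar 0 to 0.25 rad counter-clockwise from the circle of sockets.
- drum3: Worn grinding drum, 58 mm tall, 0.14 kg; may be absent (None). Origin at the centre of the foot's underside, z up. Foot 26 mm across, 6 thick, with a cross bar 46 x 12 mm along its y; flange 52 mm across, z 15 to 19; grey stone cylinder 30 mm across, z 19 to 58: grip here, at any yaw. Starts screwed in, bar 0 to 0.25 rad counter-clockwise from the circle of sockets.
- tape: Roll of tape lying flat, 96 mm across, 24 mm high, a bystander to be left where it is; origin at its underside.
- wax: Block of wax, 100 x 50 x 25 mm, a bystander to be left where it is; origin at its underside.
- driver: Screwdriver lying on the bench, a bystander to be left where it is; origin at its underside.
- bottle: Bottle 60 mm across, 170 mm tall, a bystander to be left where it is; origin at its underside.
- mug: Mug 80 mm across, 90 mm tall, a bystander to be left where it is; origin at its underside.
- brush: Brush lying on the bench, a bystander to be left where it is; origin at its underside.
- tin: Tin 74 mm across, 75 mm tall, a bystander to be left where it is; origin at its underside.
Mind the look-alikes: they are no part of the job. What is shaped like the drum3 but orange is not meant.

How it is judged:
By the outcome, as a careful person would: the job done as asked, in the order asked, and still so for the second after the job is handed in, with the robot touching nothing.
Of drum1, drum2, drum3 only 2 to 3 are there at a start; the rules pass over those that are not, and their reading is None.
At some moment in a run one of tray may be knocked a few centimetres aside while the robot is not near it.
Once in a run the grip may slacken for a moment while it holds something.
It also fails if it takes over 210 s, if anything falls off the work surface, if the arm or the gripper's body presses on something with over 40 N, if the wrist force passes 120 N, or if a joint passes its speed limit or range.

### The arm

A 6-joint arm with a two-finger parallel gripper is mounted at the origin on the work surface. World frame = base frame: x ahead of the robot, y to its left, z up, the work surface at z = 0. Lengths are in m, angles in rad, forces in N, time in s.
With the tool pointing down it reaches from about 0.3 to 0.75 m from the base axis. Payload 8.5 kg.
Tool frame: the origin (TCP) lies between the finger pads; the fingertips stand 17 mm ahead of it and the grasp point (between the pads) lies 2 mm behind it; z points along the fingers, y is the line along which they close (so a half turn about z gives the same grasp; the last joint's range is limited). The gripper opens to 88 mm and grips with 3 to 60 N. Pads are 18 mm wide; open, the fingers measure 123 mm over their backs; the gripper's body (75 mm by 187 mm) begins 45 mm behind the grasp point.
Start: joints at [0.934, 0.381, 1.297, -0, 1.464, -0.215], TCP at [0.225, 0.502, 0.256] pointing down, gripper open.
Joint ranges: [-3.11, 3.11], [-0.89, 2.33], [0.22, 2.48], [-1.42, 4.56], [0.17, 2.85], [-2.88, 2.88]. Speed limits (rad/s): [2.39, 2.39, 3.14, 3.14, 3.14, 3.14].

### API

Orientations are given as a rotation vector (axis times angle).
In Python, from cell import robot gives the robot as it stands. The module is installed in compiled form; this text tells all that it offers.
- The arm moves only by the tool move_arm, never from a script. Its argument "steps" is a list that holds one entry, the list of rows, each a list of 7 numbers: the shift along the tool's x, y, z in mm, then the turn, a rotation vector about the tool's x, y, z in degrees, then the finger opening in mm, from 0 to 88.1. In form: [[[dx, dy, dz, wx, wy, wz, grip], ...]]. A call has 1 to 5 rows; each row shifts and turns the commanded pose from where the row before left it, along the tool's axes as they then stand; what a row does not reach is not made up. A row lasts 1/12 s, in which the tool goes at most 41.7 mm and 7.16 degrees, less where a joint would pass 70% of its speed; a pose out of reach is approached as far as the arm can. A call is refused whole if a number of a shift passes 41.7 or a number of a turn 7.16, either way. A call with a gripper value outside its range is refused whole. The fingers move at their own pace and stop on an object; "newtons" is the grip in N (left out, the last holds). Time passes only in rows, so rows that do not move let the fingers close. It gives the time, the measured TCP pose, the force, the opening and the grip force at its end, in the units of the state.
- robot.observe(): the state, without advancing time (a new reading comes with each control period).
- robot.read_camera(name): name is "side" or "top"; returns a dict with "image" (400x640x3 uint8, red, green, blue), "fx", "fy", "cx", "cy" (pixels), "xyz" and "orientation" of the camera in the world. Camera axes: x right, y down, z forward; pixel columns grow to the right and rows downward; lengths in m; the calibration is good to about 2 mm. A picture is of the moment at which its call begins. There is no depth.
- robot.hand_in(): hands the job in; it is judged then, once.
Trained networks look in a picture, given as the dict that the camera call returned (one of the last four; its "shot" number tells which), for a name from the list of things; names that differ only in an ending like _2 or _b are one class to them, and where a whole thing is asked for, a point or a joint stands for the part that bears it (a point fixed in the world has none). Each returns a list of dicts, best first, with "score" (0 to 1); they miss things now and then, are a little off and sometimes report something else, mostly with a low value. They report only what shows in the picture. A call takes as long as a camera call. They do not tell look-alikes from the thing itself.
- robot.find_in(picture, query): "uv" ([column, row] in pixels, amid what is visible of it).
- robot.cut_out(picture, query): "region" (400x640 bool, what is visible of it) and "uv" ([column, row] in pixels, amid what is visible of it).
The state is a dict: "t": time; "joint_positions": joint angles; "qd": joint speeds; "effort": joint torques, N m; "tool_pos": TCP position; "ee_rot": TCP orientation; "force": force on the tool from outside, world axes, zero at the start; "torque": the same for the moment, N m; "grip_width": opening from 0.0 (shut) to 1.0 (fully open); "finger_force": force on a finger pad.
Only numpy, scipy, OpenCV 4.12 (cv2) and the standard library are available. Lean on these libraries where they do the work, as an engineer would, in place of code of your own. Each camera call takes 0.05 s, during which the arm holds its last target. There are 200 camera calls.

## Working session

There is one attempt and no reset: what is moved stays moved. The work goes in short steps, Python scripts to look and compute and a tool call to move; the robot and the scene stay as the last step left them, time stands still between calls to the robot, and variables do not carry over. Pictures are saved under pics/ and viewed, at most 16 in all, crops included, and the job is handed in when it is done.

Besides the shell and the picture viewer there is one more tool, called after "Call:" by a JSON object that holds its "api" and its "payload". move_arm: Moves the arm, as the interface text tells. Its arguments: {"type":"object","properties":{"steps":{"type":"array","items":{"type":"array","items":{"type":"array","items":{"type":"number"}}}},"newtons":{"type":"number"}},"required":["steps"]}

```bash
mkdir -p pics
cat > h.py <<'E'
import numpy as np, cv2
from scipy.spatial.transform import Rotation as R
from cell import robot
def cam(n):
    p=robot.read_camera(n); return p
def rot(p):
    o=np.array(p["orientation"],float)
    return o if o.shape==(3,3) else (R.from_rotvec(o).as_matrix() if o.size==3 else R.from_quat(o).as_matrix())
def ray(p,uv,z):
    d=rot(p)@np.array([(uv[0]-p["cx"])/p["fx"],(uv[1]-p["cy"])/p["fy"],1]); o=np.array(p["xyz"])
    return o+d*(z-o[2])/d[2]
def proj(p,X):
    c=rot(p).T@(np.array(X)-p["xyz"]); return np.array([p["fx"]*c[0]/c[2]+p["cx"],p["fy"]*c[1]/c[2]+p["cy"]])
def save(p,f,box=None,s=1):
    im=p["image"][:,:,::-1]
    if box: im=im[box[1]:box[3],box[0]:box[2]]
    cv2.imwrite("pics/"+f,cv2.resize(im,None,fx=s,fy=s,interpolation=cv2.INTER_CUBIC))
E
python3 - <<'E'
from h import *
np.set_printoptions(precision=4,suppress=True)
s=robot.observe();print(s["tool_pos"],s["ee_rot"],s["force"])
zs=dict(turret=.04,handle=.132,cone=.098,drum1=.098,tray=.04,tray_handle=.072,ledge=.02,turret_base=.01)
for n in("top","side"):
    p=cam(n);save(p,n+"1.png",None,1.25);print(n,p["xyz"],p["orientation"],p["fx"],p["cx"],p["cy"])
    for q,z in zs.items():
        for f in robot.find_in(p,q)[:5]:
            if f["score"]>.3: print(q,round(f["score"],2),np.array(f["uv"]),ray(p,f["uv"],z)[:2])
E
```

```text
[0.225  0.5016 0.2551] [-0.6576 -3.0714  0.0021] [ 0.73   -0.534  -0.3171]
top [0.4083 0.0091 1.411 ] [-2.1415  2.1734 -0.1597] 428.089639402358 324.5706509025507 200.81185780081793
turret 0.86 [239.5 198.4] [0.6059 0.2643]
turret 0.47 [181.4 285.3] [0.3332 0.443 ]
handle 0.61 [235.9 199.2] [0.5904 0.2579]
cone 0.61 [260.6 191. ] [0.6198 0.1885]
drum1 0.61 [245.4 266.4] [0.3895 0.2334]
drum1 0.55 [216.1 216.5] [0.5424 0.3246]
drum1 0.46 [253.4 218.6] [0.5343 0.2102]
tray 0.72 [329.4 204.4] [ 0.5823 -0.0255]
tray_handle 0.85 [330.3 202.8] [ 0.5833 -0.0276]
ledge 0.57 [293.2 145.2] [0.7856 0.0913]
ledge 0.56 [375.7 209.7] [ 0.5652 -0.1774]
turret_base 0.77 [269.3 217.6] [0.5453 0.1716]
turret_base 0.35 [258.3 189.5] [0.6391 0.2081]
side [0.3246 0.9166 0.9856] [-0.4016  2.7794 -1.189 ] 494.7276955672538 323.3914875718626 198.48945797800215
turret 0.96 [284.9 279.9] [0.5893 0.257 ]
handle 0.75 [279.9 280.2] [0.5735 0.325 ]
cone 0.58 [273.7 249.2] [0.6272 0.2215]
drum1 0.97 [291.1 300.4] [0.5428 0.3446]
drum1 0.73 [316.5 264.1] [0.5189 0.2349]
tray_handle 0.81 [321.5 203.3] [0.5701 0.0159]
ledge 0.97 [341.8 181.8] [ 0.5523 -0.1392]
ledge 0.47 [319.2 203.2] [ 0.5903 -0.0339]
turret_base 0.89 [284.8 309.5] [0.5703 0.3157]
turret_base 0.4 [340.2 183.1] [ 0.5577 -0.1432]
```

View pics/top1.png

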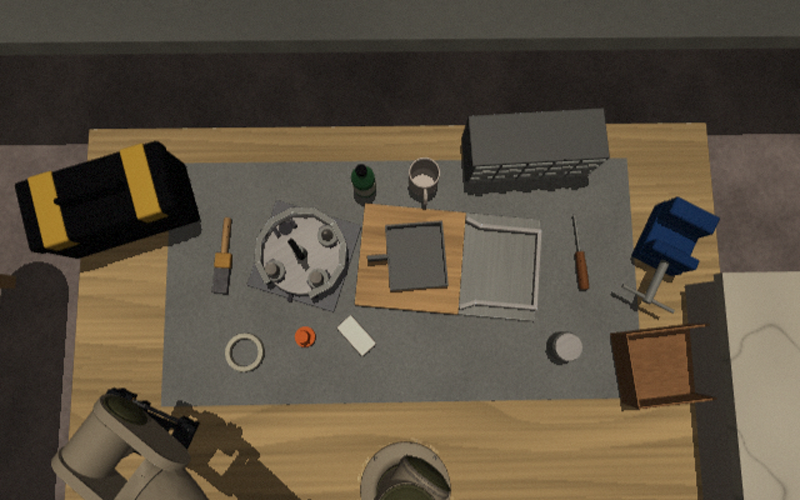

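View pics/side1.png

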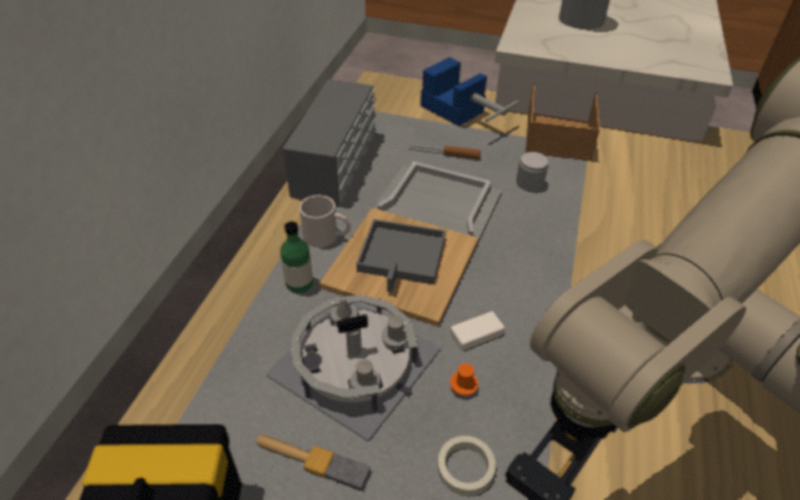

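The top view shows the turret at (300,250), with heads at about (273,268), (318,277) and (328,237). The tray and ledge are at about (415,258), and the orange decoy is at (305,337). I'll zoom in on the turret.

Run:
```python
from h import *
np.set_printoptions(precision=4,suppress=True)
a=cam("top");b=cam("side")
im=lambda p,x:cv2.resize(p["image"][x[1]:x[3],x[0]:x[2],::-1],(400,400),interpolation=cv2.INTER_CUBIC)
cv2.imwrite("pics/z2.png",np.hstack([im(a,(190,150,290,250)),im(b,(212,230,352,370))]))
def quad(p,q,z):
    f=[f for f in robot.cut_out(p,q)][0]; m=f["region"].astype(np.uint8)
    ys,xs=np.nonzero(m); 
    W=np.array([ray(p,(x,y),z)[:2] for x,y in zip(xs,ys)])
    r=cv2.minAreaRect(W.astype(np.float32)*1000); print(q,round(f["score"],2),len(xs),"mean",W.mean(0),"rect",r)
for p in(a,b):
  for q,z in dict(turret=.04,turret_base=.008,handle=.132,tray=.045,tray_handle=.072,ledge=.02).items():quad(p,q,z)
```

```text
turret 0.67 2495 mean [0.5985 0.264 ] rect ((596.2183227539062, 263.496826171875), (195.89637756347656, 193.84901428222656), 35.6683349609375)
turret_base 0.91 2281 mean [0.585 0.25 ] rect ((595.9061279296875, 264.1595458984375), (256.0652770996094, 251.8460693359375), 72.12248229980469)
handle 0.95 2588 mean [0.5858 0.247 ] rect ((584.0185546875, 246.71116638183594), (181.16818237304688, 179.46044921875), 33.962791442871094)
tray 0.9 2496 mean [ 0.5838 -0.0327] rect ((582.7435302734375, -11.253456115722656), (171.13221740722656, 199.5249481201172), 3.883774995803833)
tray_handle 0.58 553 mean [0.5695 0.4498] rect ((588.1793823242188, 447.5799865722656), (40.50492858886719, 188.07205200195312), 84.94945526123047)
ledge 0.75 9033 mean [ 0.5619 -0.1482] rect ((569.4323120117188, -123.10250854492188), (472.3387145996094, 269.8197326660156), 83.90581512451172)
turret 0.71 3647 mean [0.5966 0.2584] rect ((591.345947265625, 262.53070068359375), (186.89892578125, 212.07595825195312), 46.86100769042969)
turret_base 0.7 4051 mean [0.5858 0.2901] rect ((600.0533447265625, 238.01956176757812), (280.3727111816406, 275.8546142578125), 73.08750915527344)
handle 0.81 3911 mean [0.5684 0.3261] rect ((563.949462890625, 326.18975830078125), (171.59359741210938, 193.22225952148438), 48.23858642578125)
tray 0.84 2938 mean [ 0.5807 -0.0184] rect ((580.4436645507812, -4.343421936035156), (177.28976440429688, 218.89599609375), 4.262821674346924)
tray_handle 0.89 2830 mean [0.5736 0.0086] rect ((573.7547607421875, 21.872543334960938), (168.44004821777344, 206.6127166748047), 3.610675573348999)
ledge 0.74 7885 mean [ 0.5593 -0.1126] rect ((566.3211059570312, -122.21124267578125), (503.545654296875, 274.74658203125), 83.21675872802734)
```

View pics/z2.png

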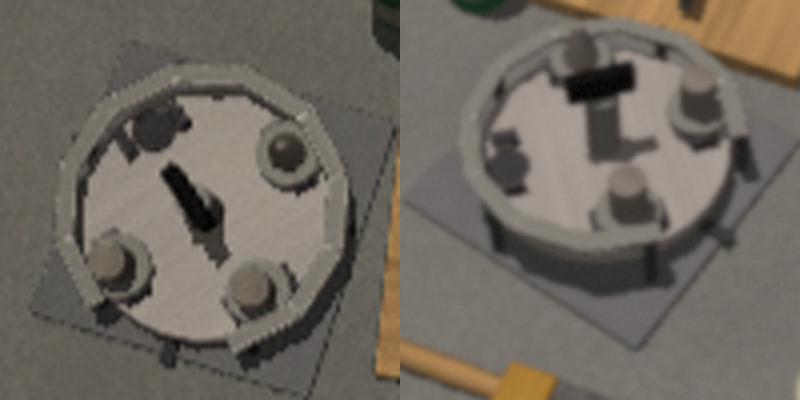

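The zoom shows two drums, at crop (110,262) and (252,287). The cone is at (287,148) and the empty socket at (155,128). The pointer is at (168,355), so the front faces roughly -x. Next I'll compute the geometry.

Run:
```python
from h import *
np.set_printoptions(precision=4,suppress=True)
p=cam("top");c=lambda u,v:(190+u/4-.375,150+v/4-.375)
g=lambda u,v,z:ray(p,c(u,v),z)[:2]
d1=g(110,262,.098);d2=g(252,287,.098);co=g(287,146,.098);emp=g(155,128,.045)
h1=g(172,170,.132);h2=g(207,222,.132);pt=g(168,355,.012)
pl=np.array([g(127,40,.008),g(395,125,.008),g(305,395,.008),g(30,315,.008)])
ax=(d1+co)/2
print("d1",d1,"d2",d2,"cone",co,"emp",emp,"ax",ax,"handle",(h1+h2)/2,"plate",pl.mean(0),np.linalg.norm(pl-np.roll(pl,1,0),axis=1))
A=(ax+pl.mean(0))/2
an=lambda v:np.degrees(np.arctan2(v[1],v[0]))
for n,v in dict(d1=d1-A,d2=d2-A,cone=co-A,emp=emp-A,pt=pt-A,hdl=h1-h2).items():print(n,an(v),np.linalg.norm(v))
print("plate edges",[an(pl[i]-pl[(i+1)%4]) for i in range(4)])
# side crop
p=cam("side");c=lambda u,v:(212+u*.35-.3,230+v*.35-.3)
print("side d left/low",g(630,180,.098),"right",g(700,80,.098)) if 0 else None
g2=lambda u,v,z:ray(p,c(u-400,v),z)[:2]
print("side d1",g2(630,180,.098),"d2",g2(700,80,.098),"handle",g2(568,83,.125),g2(633,78,.125))
s=robot.observe();print(R.from_rotvec(s["ee_rot"]).as_matrix())
```

```text
d1 [0.5466 0.3215] d2 [0.5258 0.2125] cone [0.6351 0.1862] emp [0.6605 0.2998] ax [0.5909 0.2538] handle [0.5921 0.2547] plate [0.592  0.2577] [0.2408 0.2357 0.2341 0.2346]
d1 124.30509233088281 0.07954185609816604
d2 -146.61747538882452 0.07864811138084953
cone -57.89651185077197 0.08218536228543591
emp 32.537824913545094 0.08187784662328629
pt 161.41448358295153 0.11859263082316204
hdl 33.834714250850496 0.04802768762418457
plate edges [np.float64(71.4098646475212), np.float64(-18.44683984052764), np.float64(-106.95187979667968), np.float64(161.81241203494008)]
side d1 [0.5468 0.3251] d2 [0.5238 0.2168] handle [0.6152 0.2708] [0.5685 0.2514]
[[-0.9124  0.4094 -0.    ]
 [ 0.4094  0.9124 -0.    ]
 [-0.     -0.     -1.    ]]
```

Call:
{"api": "move_arm", "payload": {"steps": [[[-29,-5,0,0,0,0,88],[-29,-5,0,0,0,0,88],[-29,-5,0,0,0,0,88],[-29,-5,0,0,0,0,88],[-29,-5,0,0,0,0,88]]]}}

```text
t: 2.12
tool_pos: [0.3482, 0.4187, 0.2558]
ee_rot: [0.657, 3.072, 0.0]
force: [-0.1, 0.5, 0.4]
grip_width: 1.002
finger_force: 0.0
```

Call:
{"api": "move_arm", "payload": {"steps": [[[-29,-5,0,0,0,0,88],[-29,-5,0,0,0,0,88],[-29,-5,0,0,0,0,88],[-29,-5,0,0,0,0,88],[-29,-5,0,0,0,0,88]]]}}

```text
t: 2.53
tool_pos: [0.4704, 0.3364, 0.2558]
ee_rot: [0.658, 3.072, 0.0]
force: [0.6, 0.0, 0.1]
grip_width: 1.001
finger_force: 0.0
```

Call:
{"api": "move_arm", "payload": {"steps": [[[-29,-5,0,0,0,0,88],[-29,-5,0,0,0,0,88],[-29,-5,0,0,0,0,88],[-29,-5,0,0,0,0,88],[-29,-5,0,0,0,0,88]]]}}

```text
t: 2.95
tool_pos: [0.5924, 0.2543, 0.2557]
ee_rot: [-0.658, -3.072, -0.0]
force: [0.7, 0.8, 0.7]
grip_width: 0.997
finger_force: 0.0
```

Call:
{"api": "move_arm", "payload": {"steps": [[[0,0,0,0,0,-5.8,88],[0,0,0,0,0,-5.8,88],[0,0,0,0,0,-5.8,88],[0,0,0,0,0,-5.8,88],[0,0,0,0,0,-5.8,88]]]}}

```text
t: 3.37
tool_pos: [0.5914, 0.2552, 0.2556]
ee_rot: [0.14, -3.138, -0.0]
force: [0.5, -1.2, -0.0]
grip_width: 1.002
finger_force: 0.0
```

Call:
{"api": "move_arm", "payload": {"steps": [[[0,0,0,0,0,-5.8,60],[0,0,0,0,0,-5.8,60],[0,0,0,0,0,-5.8,60],[0,0,0,0,0,-5.8,60],[0,0,0,0,0,-5.8,60]]]}}

```text
t: 3.78
tool_pos: [0.5913, 0.2553, 0.2556]
ee_rot: [0.922, -3.003, -0.0]
force: [0.0, -0.4, -0.1]
grip_width: 0.684
finger_force: 0.0
```

Call:
{"api": "move_arm", "payload": {"steps": [[[0,0,27,0,0,0,60],[0,0,27,0,0,0,60],[0,0,27,0,0,0,60],[0,0,27,0,0,0,60],[0,0,27,0,0,0,60]]]}}

```text
t: 4.2
tool_pos: [0.5912, 0.2552, 0.1196]
ee_rot: [-0.914, 3.005, -0.0]
force: [1.0, 0.2, 0.4]
grip_width: 0.681
finger_force: 0.0
```

Call:
{"api": "move_arm", "payload": {"steps": [[[0,0,0,0,0,0,5],[0,0,0,0,0,0,5],[0,0,0,0,0,0,5],[0,0,0,0,0,0,5],[0,0,0,0,0,0,5]]], "newtons": 30}}

```text
t: 4.62
tool_pos: [0.5919, 0.2555, 0.1226]
ee_rot: [-0.913, 3.003, 0.0]
force: [-2.6, 5.6, 1.8]
grip_width: 0.327
finger_force: 3.4
```

Call:
{"api": "move_arm", "payload": {"steps": [[[0,0,0,0,0,0,5],[0,0,0,0,0,0,5],[0,0,0,0,0,0,5],[0,0,0,0,0,0,5]]]}}

```text
t: 4.95
tool_pos: [0.5915, 0.2568, 0.1234]
ee_rot: [-0.914, 3.002, 0.003]
force: [-4.2, 5.7, 9.8]
grip_width: 0.156
finger_force: 32.4
```

Run:
```python
from h import *
a=cam("top");b=cam("side");s=robot.observe();print(s["tool_pos"],s["force"],s["torque"],s["grip_width"],s["finger_force"])
im=lambda p,x:cv2.resize(p["image"][x[1]:x[3],x[0]:x[2],::-1],(400,400),interpolation=cv2.INTER_CUBIC)
cv2.imwrite("pics/z3.png",np.hstack([im(a,(190,150,290,250)),im(b,(212,210,352,350))]))
```

```text
[0.59151458 0.25676407 0.12339489] [-4.0184171   6.12132642  9.9878772 ] [ 0.91805683  0.60682106 -0.1577022 ] 0.16036799964840562 32.365821953862906
```

View pics/z3.png

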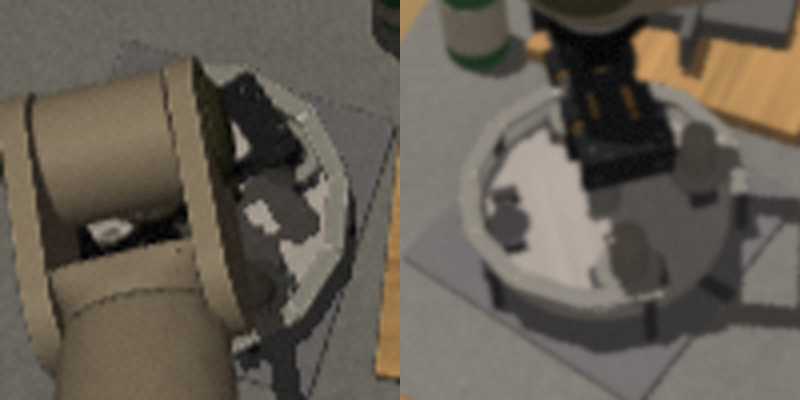

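The opening reads 14 mm, so the bar is held. Now turn +38°.

Call:
{"api": "move_arm", "payload": {"steps": [[[0,0,-2,0,0,-5,5],[0,0,0,0,0,-5,5],[0,0,0,0,0,-5,5],[0,0,0,0,0,-5,5],[0,0,0,0,0,-5,5]]]}}

```text
t: 5.47
tool_pos: [0.5919, 0.2564, 0.1235]
ee_rot: [-1.547, 2.73, 0.001]
force: [2.5, 6.0, -3.1]
grip_width: 0.154
finger_force: 34.4
```

Call:
{"api": "move_arm", "payload": {"steps": [[[0,0,0,0,0,-5,5],[0,0,0,0,0,-5,5],[0,0,0,0,0,-3,5],[0,0,0,0,0,0,5],[0,0,0,0,0,0,5]]]}}

```text
t: 5.88
tool_pos: [0.5921, 0.2563, 0.1235]
ee_rot: [-1.841, 2.541, 0.0]
force: [3.7, 4.7, -2.6]
grip_width: 0.153
finger_force: 34.2
```

Call:
{"api": "move_arm", "payload": {"steps": [[[0,0,0,0,0,0,60],[0,0,0,0,0,0,60],[0,0,0,0,0,0,60],[0,0,0,0,0,0,60],[0,0,0,0,0,0,60]]]}}

```text
t: 6.3
tool_pos: [0.5913, 0.2552, 0.123]
ee_rot: [-1.843, 2.544, -0.0]
force: [0.5, -0.6, -0.7]
grip_width: 0.512
finger_force: 0.0
```

Call:
{"api": "move_arm", "payload": {"steps": [[[0,0,-14,0,0,0,60],[0,0,-14,0,0,0,60],[0,0,-14,0,0,0,60],[0,0,-14,0,0,0,60],[0,0,-14,0,0,0,60]]]}}

```text
t: 6.72
tool_pos: [0.5912, 0.2552, 0.1935]
ee_rot: [1.843, -2.544, 0.0]
force: [-0.6, 0.1, 0.2]
grip_width: 0.679
finger_force: 0.0
```

Call:
{"api": "move_arm", "payload": {"steps": [[[0,16,0,0,0,0,60],[0,16,0,0,0,0,60],[0,16,0,0,0,0,60],[0,16,0,0,0,0,60],[0,16,0,0,0,0,60]]]}}

```text
t: 7.13
tool_pos: [0.5145, 0.2803, 0.1928]
ee_rot: [-1.843, 2.544, -0.0]
force: [0.1, 0.9, 0.4]
grip_width: 0.684
finger_force: 0.0
```

Call:
{"api": "move_arm", "payload": {"steps": [[[0,0,0,0,0,6.7,60],[0,0,0,0,0,6.7,60],[0,0,0,0,0,6.7,60],[0,0,0,0,0,6.7,60],[0,0,0,0,0,6.7,60]]]}}

```text
t: 7.55
tool_pos: [0.5152, 0.2801, 0.1929]
ee_rot: [1.023, -2.97, 0.0]
force: [-0.4, -0.7, 0.5]
grip_width: 0.679
finger_force: 0.0
```

Call:
{"api": "move_arm", "payload": {"steps": [[[0,0,0,0,0,6.7,60],[0,0,0,0,0,6.7,60],[0,0,0,0,0,6.7,60],[0,0,0,0,0,6.7,60],[0,0,0,0,0,6.7,60]]]}}

```text
t: 7.97
tool_pos: [0.5153, 0.2801, 0.1928]
ee_rot: [-0.123, 3.139, -0.0]
force: [-0.3, -0.3, -0.3]
grip_width: 0.679
finger_force: 0.0
```

Call:
{"api": "move_arm", "payload": {"steps": [[[0,0,0,0,0,6.7,60],[0,0,0,0,0,6.7,60],[0,0,0,0,0,6.7,60],[0,0,0,0,0,6.7,60],[0,0,0,0,0,6.7,60]]]}}

```text
t: 8.38
tool_pos: [0.5153, 0.2801, 0.1928]
ee_rot: [0.787, 3.041, -0.0]
force: [0.4, -1.2, -0.0]
grip_width: 0.674
finger_force: 0.0
```

Run:
```python
from h import *
a=cam("top");b=cam("side");s=robot.observe();print(s["tool_pos"],s["joint_positions"])
for n,p in(("t",a),("s",b)): print(n,[(round(f["score"],2),ray(p,f["uv"],.08)[:2].round(3),np.round(f["uv"])) for f in robot.find_in(p,"drum1") if f["score"]>.3])
im=lambda p,x:cv2.resize(p["image"][x[1]:x[3],x[0]:x[2],::-1],(400,400),interpolation=cv2.INTER_CUBIC)
cv2.imwrite("pics/z4.png",np.hstack([im(a,(190,150,290,250)),im(b,(212,220,352,360))]))
```

```text
[0.51528777 0.2801331  0.19281576] [ 2.96278791e-01  4.94174176e-01  1.29655834e+00 -7.67829644e-05
  1.35087116e+00 -7.72894520e-01]
t [(0.55, array([0.567, 0.177]), array([265., 208.])), (0.45, array([0.391, 0.237]), array([245., 266.]))]
s [(0.96, array([0.382, 0.298]), array([369., 306.])), (0.73, array([0.517, 0.288]), array([310., 288.])), (0.53, array([0.54 , 0.203]), array([312., 257.]))]
```

View pics/z4.png

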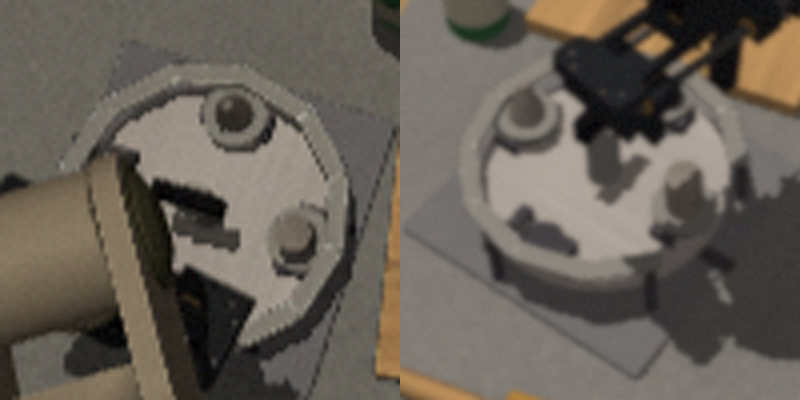

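Call:
{"api": "move_arm", "payload": {"steps": [[[0,0,20,0,0,0,60],[0,0,20,0,0,0,60],[0,0,20,0,0,0,60],[0,0,20,0,0,0,60],[0,0,20,0,0,0,60]]]}}

```text
t: 9.0
tool_pos: [0.5153, 0.2802, 0.0919]
ee_rot: [0.772, 3.045, 0.0]
force: [0.1, 0.2, -1.1]
grip_width: 0.681
finger_force: 0.0
```

Call:
{"api": "move_arm", "payload": {"steps": [[[0,0,0,0,0,0,15],[0,0,0,0,0,0,15],[0,0,0,0,0,0,15],[0,0,0,0,0,0,15],[0,0,0,0,0,0,15]]], "newtons": 30}}

```text
t: 9.42
tool_pos: [0.5159, 0.2804, 0.094]
ee_rot: [0.776, 3.042, 0.002]
force: [-0.3, 0.0, 0.6]
grip_width: 0.333
finger_force: 29.9
```

Call:
{"api": "move_arm", "payload": {"steps": [[[0,0,0,0,0,0,15],[0,0,0,0,0,0,15],[0,0,0,0,0,0,15]]]}}

```text
t: 9.67
tool_pos: [0.5159, 0.2804, 0.0939]
ee_rot: [0.777, 3.042, 0.002]
force: [0.7, 1.0, 5.7]
grip_width: 0.333
finger_force: 29.7
```

Call:
{"api": "move_arm", "payload": {"steps": [[[0,0,0,0,0,-6.3,15],[0,0,0,0,0,-6.3,15],[0,0,0,0,0,-6.3,15],[0,0,0,0,0,-6.3,15],[0,0,0,0,0,-6.3,15]]]}}

```text
t: 10.08
tool_pos: [0.5155, 0.2802, 0.0939]
ee_rot: [-0.087, 3.139, 0.0]
force: [-2.1, -0.4, 7.6]
grip_width: 0.334
finger_force: 29.7
```

Call:
{"api": "move_arm", "payload": {"steps": [[[0,0,0,0,0,-6.3,15],[0,0,0,0,0,-6.3,15],[0,0,0,0,0,-6.3,15],[0,0,0,0,0,-6.3,15],[0,0,0,0,0,-6.3,15]]]}}

```text
t: 10.5
tool_pos: [0.5152, 0.2792, 0.0931]
ee_rot: [0.933, -2.999, 0.002]
force: [0.4, -5.4, 1.8]
grip_width: 0.328
finger_force: 30.0
```

Call:
{"api": "move_arm", "payload": {"steps": [[[0,0,0,0,0,-6.5,15],[0,0,0,0,0,-6.5,15],[0,0,0,0,0,0,15],[0,0,0,0,0,0,15]]]}}

```text
t: 10.83
tool_pos: [0.5154, 0.2792, 0.0929]
ee_rot: [1.261, -2.877, 0.002]
force: [-0.4, -5.8, 0.9]
grip_width: 0.329
finger_force: 29.9
```

Call:
{"api": "move_arm", "payload": {"steps": [[[0,0,-5,0,0,0,15],[0,0,-5,0,0,0,15],[0,0,-5,0,0,0,15],[0,0,0,0,0,0,15]]]}}

```text
t: 11.17
tool_pos: [0.5159, 0.2807, 0.1093]
ee_rot: [-1.26, 2.875, 0.0]
force: [0.3, 0.4, -1.8]
grip_width: 0.331
finger_force: 29.9
```

Call:
{"api": "move_arm", "payload": {"steps": [[[0,0,-20,0,0,0,15],[0,0,-20,0,0,0,15],[0,0,-20,0,0,0,15],[0,0,-20,0,0,0,15],[0,0,-10,0,0,0,15]]]}}

```text
t: 11.58
tool_pos: [0.5159, 0.2807, 0.2007]
ee_rot: [-1.26, 2.873, -0.0]
force: [1.0, 0.5, -0.7]
grip_width: 0.33
finger_force: 29.9
```

Run:
```python
from h import *
np.set_printoptions(precision=4,suppress=True)
p=cam("top");s=robot.observe();print(s["tool_pos"],s["ee_rot"],s["grip_width"],s["force"])
f=robot.cut_out(p,"tray")[0];m=f["region"].astype(np.uint8);ys,xs=np.nonzero(m);print(f["score"],xs.min(),xs.max(),ys.min(),ys.max())
k=np.ones((9,9),np.uint8)
for nm,mm in(("all",m),("body",cv2.morphologyEx(m,cv2.MORPH_OPEN,k))):
  ys,xs=np.nonzero(mm);W=np.array([ray(p,(x,y),.045)[:2] for x,y in zip(xs,ys)]).astype(np.float32)*1000
  print(nm,cv2.minAreaRect(W),W.mean(0))
g=lambda u,v,z:ray(p,((u+.5)/1.25-.5,(v+.5)/1.25-.5),z)[:2]
print("wood corners",[g(*c,.02) for c in((363,205),(466,212),(459,314),(355,306))],"steel end",[g(*c,.012) for c in((540,222),(533,320))])
save(p,"t5.png",(260,140,460,290),4)
```

```text
[0.5163 0.2808 0.2015] [-1.2592  2.8714 -0.0008] 0.3277763650812408 [-0.4748 -0.0768  0.1526]
0.9 294 358 176 232
all ((583.1776733398438, -13.04168701171875), (174.38174438476562, 203.0612335205078), 4.856240272521973) [583.9185 -32.3637]
body ((585.4370727539062, -34.70085906982422), (174.89060974121094, 152.4224090576172), 3.4063854217529297) [584.202  -35.3093]
wood corners [array([0.722 , 0.1013]), array([ 0.6995, -0.1717]), array([ 0.431 , -0.1453]), array([0.4557, 0.1232])] steel end [array([ 0.6714, -0.3694]), array([ 0.4127, -0.3384])]
```

View pics/t5.png

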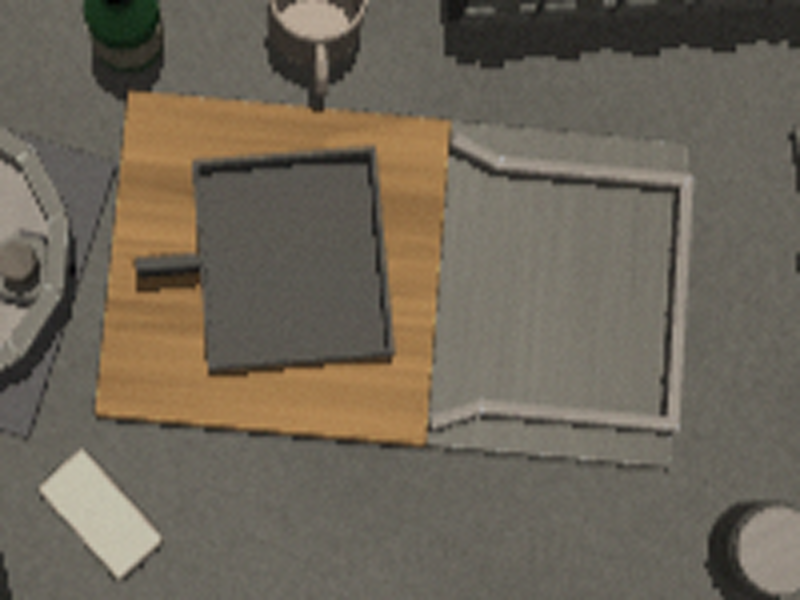

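The picture shows the tray centre at about crop (293,262), fin pointing left, with a slight yaw relative to the ledge. Now carry the drum over it.

Call:
{"api": "move_arm", "payload": {"steps": [[[0,0,0,0,0,6,15],[0,0,0,0,0,6,15],[0,0,0,0,0,6,15],[0,0,0,0,0,6,15],[0,0,0,0,0,6,15]]]}}

```text
t: 12.1
tool_pos: [0.5149, 0.2802, 0.1962]
ee_rot: [0.465, -3.105, 0.0]
force: [0.1, -0.3, -0.9]
grip_width: 0.331
finger_force: 29.9
```

Call:
{"api": "move_arm", "payload": {"steps": [[[0,0,0,0,0,6,15],[0,0,0,0,0,6,15],[0,0,0,0,0,6,15],[0,0,0,0,0,6,15],[0,0,0,0,0,6,15]]]}}

```text
t: 12.52
tool_pos: [0.5149, 0.2802, 0.1962]
ee_rot: [-0.354, -3.12, 0.001]
force: [-0.1, -0.1, -1.1]
grip_width: 0.328
finger_force: 29.9
```

Call:
{"api": "move_arm", "payload": {"steps": [[[-9.9,-30.5,0,0,0,0,15],[-9.9,-30.5,0,0,0,0,15],[-9.9,-30.5,0,0,0,0,15],[-9.9,-30.5,0,0,0,0,15],[-9.9,-30.5,0,0,0,0,15]]]}}

```text
t: 12.93
tool_pos: [0.5297, 0.1193, 0.1964]
ee_rot: [-0.346, -3.121, 0.0]
force: [0.5, -0.6, -2.2]
grip_width: 0.329
finger_force: 29.9
```

Call:
{"api": "move_arm", "payload": {"steps": [[[-9.9,-30.5,0,0,0,0,15],[-9.9,-30.5,0,0,0,0,15],[-9.9,-30.5,0,0,0,0,15],[-9.9,-30.5,0,0,0,0,15],[-9.9,-30.5,0,0,0,0,15]]]}}

```text
t: 13.35
tool_pos: [0.5446, -0.0405, 0.1964]
ee_rot: [-0.346, -3.121, -0.001]
force: [1.6, 0.3, -2.0]
grip_width: 0.33
finger_force: 29.9
```

Run:
```python
from h import *
a=cam("top");b=cam("side");s=robot.observe();print(s["tool_pos"],s["ee_rot"],s["joint_positions"],s["grip_width"],s["force"])
im=lambda p,x:cv2.resize(p["image"][x[1]:x[3],x[0]:x[2],::-1],(400,400),interpolation=cv2.INTER_CUBIC)
cv2.imwrite("pics/z6.png",np.hstack([im(a,(260,130,400,270)),im(b,(250,120,410,280))]))
```

```text
[ 0.54511683 -0.0427862   0.19629864] [-3.53370663e-01 -3.12025996e+00  7.82610418e-04] [-2.94584383e-01  4.25903340e-01  1.40529055e+00 -7.66550045e-04
  1.31167252e+00 -1.63964399e+00] 0.32887069795494583 [-0.06698303  1.15167038 -1.9551629 ]
```

View pics/z6.png

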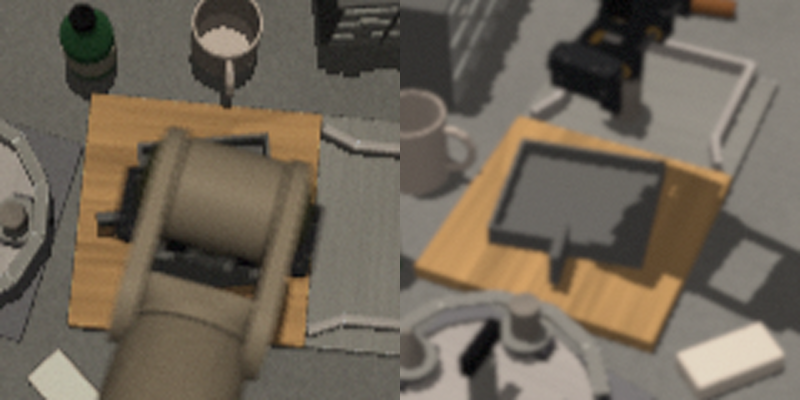

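The tray hasn't moved and the drum is still in the gripper. Lowering now.

Call:
{"api": "move_arm", "payload": {"steps": [[[0,0,20,0,0,0,15],[0,0,20,0,0,0,15],[0,0,20,0,0,0,15],[0,0,20,0,0,0,15],[0,0,20,0,0,0,15]]]}}

```text
t: 13.87
tool_pos: [0.5444, -0.038, 0.0959]
ee_rot: [-0.346, -3.121, -0.001]
force: [0.3, 0.3, -0.9]
grip_width: 0.33
finger_force: 29.9
```

Call:
{"api": "move_arm", "payload": {"steps": [[[0,0,5,0,0,0,15],[0,0,5,0,0,0,15],[0,0,5,0,0,0,15],[0,0,0,0,0,0,15]]]}}

```text
t: 14.2
tool_pos: [0.545, -0.0388, 0.0825]
ee_rot: [-0.346, -3.122, -0.0]
force: [0.2, -0.5, -2.2]
grip_width: 0.335
finger_force: 29.9
```

Call:
{"api": "move_arm", "payload": {"steps": [[[0,0,2,0,0,0,15],[0,0,1,0,0,0,15],[0,0,0,0,0,0,15]]]}}

```text
t: 14.45
tool_pos: [0.5452, -0.0391, 0.0801]
ee_rot: [0.347, 3.122, -0.0]
force: [-0.3, -0.5, -1.5]
grip_width: 0.33
finger_force: 29.9
```

Call:
{"api": "move_arm", "payload": {"steps": [[[0,0,1,0,0,0,15],[0,0,0,0,0,0,15]]]}}

```text
t: 14.62
tool_pos: [0.5451, -0.0391, 0.0789]
ee_rot: [0.347, 3.122, -0.0]
force: [-0.4, 0.1, -1.8]
grip_width: 0.329
finger_force: 29.9
```

Nearly down. Go 2 mm lower, release, and lift.

Call:
{"api": "move_arm", "payload": {"steps": [[[0,0,1,0,0,0,15],[0,0,1,0,0,0,15],[0,0,0,0,0,0,15]]]}}

```text
t: 14.87
tool_pos: [0.5452, -0.0391, 0.078]
ee_rot: [0.346, 3.121, -0.001]
force: [-4.2, 0.7, 10.6]
grip_width: 0.33
finger_force: 29.9
```

Call:
{"api": "move_arm", "payload": {"steps": [[[0,0,0,0,0,0,40],[0,0,0,0,0,0,50],[0,0,0,0,0,0,55],[0,0,0,0,0,0,55],[0,0,0,0,0,0,55]]]}}

```text
t: 15.28
tool_pos: [0.545, -0.0391, 0.0766]
ee_rot: [-0.347, -3.122, 0.0]
force: [-0.2, 0.5, -0.7]
grip_width: 0.626
finger_force: 0.0
```

Call:
{"api": "move_arm", "payload": {"steps": [[[0,0,-20,0,0,0,55],[0,0,-25,0,0,0,55],[0,0,-30,0,0,0,55],[0,0,-35,0,0,0,55],[0,0,-35,0,0,0,60]]]}}

```text
t: 15.7
tool_pos: [0.5446, -0.039, 0.223]
ee_rot: [-0.347, -3.121, -0.0]
force: [1.2, -0.2, -0.3]
grip_width: 0.67
finger_force: 0.0
```

Call:
{"api": "move_arm", "payload": {"steps": [[[1.9,29.8,0,0,0,0,60],[1.9,29.8,0,0,0,0,60],[1.9,29.8,0,0,0,0,60],[1.9,29.8,0,0,0,0,60],[1.9,29.8,0,0,0,0,60]]]}}

```text
t: 16.12
tool_pos: [0.5684, 0.1098, 0.2217]
ee_rot: [-0.347, -3.122, 0.0]
force: [0.4, -0.5, 0.2]
grip_width: 0.682
finger_force: 0.0
```

Call:
{"api": "move_arm", "payload": {"steps": [[[1.9,29.8,0,0,0,0,60],[1.9,29.8,0,0,0,0,60],[1.9,29.8,0,0,0,0,60],[1.9,29.8,0,0,0,0,60],[1.9,29.8,0,0,0,0,60]]]}}

```text
t: 16.53
tool_pos: [0.5918, 0.2574, 0.2215]
ee_rot: [-0.346, -3.122, 0.0]
force: [0.6, -1.2, -1.4]
grip_width: 0.677
finger_force: 0.0
```

Call:
{"api": "move_arm", "payload": {"steps": [[[0,0,0,0,0,-6.5,60],[0,0,0,0,0,-6.5,60],[0,0,0,0,0,-6.5,60],[0,0,0,0,0,-6.5,60],[0,0,0,0,0,-6.5,60]]]}}

```text
t: 16.95
tool_pos: [0.5917, 0.2559, 0.2214]
ee_rot: [0.55, -3.092, 0.0]
force: [0.4, 0.2, 0.6]
grip_width: 0.678
finger_force: 0.0
```

Call:
{"api": "move_arm", "payload": {"steps": [[[0,0,0,0,0,-6.5,60],[0,0,0,0,0,-6.5,60],[0,0,0,0,0,-6.5,60],[0,0,0,0,0,-6.5,60],[0,0,0,0,0,-6.5,60]]]}}

```text
t: 17.37
tool_pos: [0.5918, 0.2558, 0.2215]
ee_rot: [1.393, -2.815, -0.0]
force: [0.3, -0.5, -0.3]
grip_width: 0.68
finger_force: 0.0
```

Call:
{"api": "move_arm", "payload": {"steps": [[[0,0,0,0,0,-6.5,60],[0,0,0,0,0,-6.5,60],[0,0,0,0,0,-6.5,60],[0,0,0,0,0,0,60]]]}}

```text
t: 17.7
tool_pos: [0.5918, 0.2558, 0.2215]
ee_rot: [1.848, -2.54, -0.0]
force: [0.1, -0.0, -0.5]
grip_width: 0.682
finger_force: 0.0
```

Run:
```python
from h import *
a=cam("top");b=cam("side");s=robot.observe();print(s["tool_pos"],s["ee_rot"],s["joint_positions"])
im=lambda p,x:cv2.resize(p["image"][x[1]:x[3],x[0]:x[2],::-1],(400,400),interpolation=cv2.INTER_CUBIC)
cv2.imwrite("pics/z7.png",np.hstack([im(a,(190,120,370,300)),im(b,(230,150,430,350))]))
```

```text
[0.59180747 0.25581088 0.22156343] [ 1.83802372e+00 -2.54738612e+00 -1.96112866e-04] [ 2.24732534e-01  5.72818519e-01  1.06665115e+00 -1.51190759e-05
  1.50247904e+00 -2.59612692e+00]
```

View pics/z7.png

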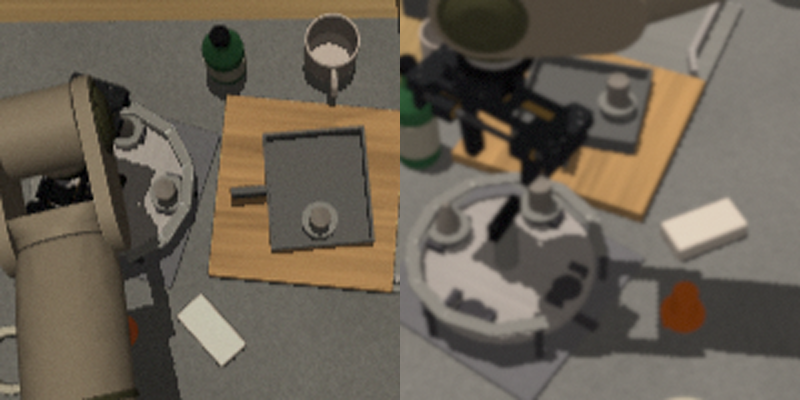

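Drum 1 stands in the tray at crop (320,218). Next, grip the handle and turn −90°.

Call:
{"api": "move_arm", "payload": {"steps": [[[0,0,20,0,0,0,60],[0,0,20,0,0,0,60],[0,0,20,0,0,0,60],[0,0,20,0,0,0,60],[0,0,18,0,0,0,60]]]}}

```text
t: 18.22
tool_pos: [0.5916, 0.2558, 0.1225]
ee_rot: [1.838, -2.547, -0.0]
force: [0.4, 0.5, -0.1]
grip_width: 0.681
finger_force: 0.0
```

Call:
{"api": "move_arm", "payload": {"steps": [[[0,0,0,0,0,0,5],[0,0,0,0,0,0,5],[0,0,0,0,0,0,5],[0,0,0,0,0,0,5],[0,0,0,0,0,0,5]]]}}

```text
t: 18.63
tool_pos: [0.5923, 0.2559, 0.125]
ee_rot: [-1.841, 2.543, -0.001]
force: [0.5, 0.1, 0.4]
grip_width: 0.331
finger_force: 0.0
```

Call:
{"api": "move_arm", "payload": {"steps": [[[0,0,0,0,0,0,5],[0,0,0,0,0,0,5],[0,0,0,0,0,0,5],[0,0,0,0,0,0,5]]]}}

```text
t: 18.97
tool_pos: [0.5921, 0.2559, 0.1243]
ee_rot: [-1.842, 2.544, -0.001]
force: [-0.1, -0.7, 4.6]
grip_width: 0.156
finger_force: 29.2
```

Call:
{"api": "move_arm", "payload": {"steps": [[[0,0,0,0,0,6,5],[0,0,0,0,0,6,5],[0,0,0,0,0,6,5],[0,0,0,0,0,6,5],[0,0,0,0,0,6,5]]]}}

```text
t: 19.38
tool_pos: [0.5915, 0.2564, 0.1242]
ee_rot: [-1.115, 2.937, 0.002]
force: [-2.3, 2.0, 4.5]
grip_width: 0.161
finger_force: 29.6
```

Call:
{"api": "move_arm", "payload": {"steps": [[[0,0,0,0,0,6,5],[0,0,0,0,0,6,5],[0,0,0,0,0,6,5],[0,0,0,0,0,6,5],[0,0,0,0,0,6,5]]]}}

```text
t: 19.8
tool_pos: [0.5912, 0.2571, 0.1243]
ee_rot: [0.317, -3.125, -0.003]
force: [-3.4, 7.0, 4.4]
grip_width: 0.158
finger_force: 29.6
```

Call:
{"api": "move_arm", "payload": {"steps": [[[0,0,0,0,0,6,5],[0,0,0,0,0,6,5],[0,0,0,0,0,6,5],[0,0,0,0,0,6,5],[0,0,0,0,0,6,5]]]}}

```text
t: 20.22
tool_pos: [0.5912, 0.2578, 0.1242]
ee_rot: [-0.502, -3.1, -0.005]
force: [-2.9, 9.4, 3.7]
grip_width: 0.16
finger_force: 29.6
```

Call:
{"api": "move_arm", "payload": {"steps": [[[0,0,0,0,0,0,5],[0,0,0,0,0,0,5]]]}}

```text
t: 20.38
tool_pos: [0.5914, 0.2577, 0.1243]
ee_rot: [-0.496, -3.102, -0.005]
force: [-1.8, 9.2, 3.9]
grip_width: 0.154
finger_force: 30.0
```

Call:
{"api": "move_arm", "payload": {"steps": [[[0,0,0,0,0,0,60],[0,0,0,0,0,0,60],[0,0,0,0,0,0,60],[0,0,0,0,0,0,60],[0,0,0,0,0,0,60]]]}}

```text
t: 20.8
tool_pos: [0.5919, 0.2556, 0.1236]
ee_rot: [-0.496, -3.102, 0.0]
force: [1.5, 0.4, -0.0]
grip_width: 0.513
finger_force: 0.0
```

Call:
{"api": "move_arm", "payload": {"steps": [[[0,0,-14,0,0,0,60],[0,0,-14,0,0,0,60],[0,0,-14,0,0,0,60],[0,0,-14,0,0,0,60],[0,0,-14,0,0,0,60]]]}}

```text
t: 21.22
tool_pos: [0.5918, 0.2557, 0.1944]
ee_rot: [-0.496, -3.102, 0.0]
force: [-0.0, -0.5, -0.3]
grip_width: 0.679
finger_force: 0.0
```

Call:
{"api": "move_arm", "payload": {"steps": [[[16,0,0,0,0,0,60],[16,0,0,0,0,0,60],[16,0,0,0,0,0,60],[16,0,0,0,0,0,60],[16,0,0,0,0,0,60]]]}}

```text
t: 21.63
tool_pos: [0.5151, 0.2808, 0.1937]
ee_rot: [-0.497, -3.102, 0.0]
force: [0.3, -0.6, 0.9]
grip_width: 0.682
finger_force: 0.0
```

Run:
```python
from h import *
b=cam("side");s=robot.observe();print(s["tool_pos"],s["ee_rot"])
print([(round(f["score"],2),ray(b,f["uv"],.085)[:2].round(3),np.round(f["uv"])) for f in robot.find_in(b,"drum1") if f["score"]>.3])
save(b,"z8.png",(210,150,410,350),2.5)
```

```text
[0.5127092  0.28176437 0.19390681] [-4.93869983e-01 -3.10093643e+00  3.15081267e-04]
[(0.88, array([0.508, 0.297]), array([313., 290.])), (0.73, array([0.379, 0.303]), array([370., 307.]))]
```

View pics/z8.png

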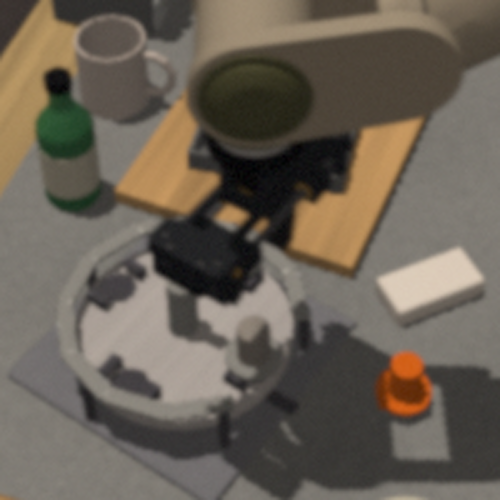

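The drum stands in the gap at crop (253,342). Descend and grip.

Call:
{"api": "move_arm", "payload": {"steps": [[[0,0,20,0,0,0,60],[0,0,20,0,0,0,60],[0,0,20,0,0,0,60],[0,0,20,0,0,0,60],[0,0,20,0,0,0,60]]]}}

```text
t: 22.15
tool_pos: [0.5167, 0.2804, 0.0928]
ee_rot: [0.497, 3.101, 0.0]
force: [0.7, 0.5, -0.3]
grip_width: 0.678
finger_force: 0.0
```

Call:
{"api": "move_arm", "payload": {"steps": [[[0,0,0,0,0,0,15],[0,0,0,0,0,0,15],[0,0,0,0,0,0,15],[0,0,0,0,0,0,15],[0,0,0,0,0,0,15]]]}}

```text
t: 22.57
tool_pos: [0.5165, 0.281, 0.095]
ee_rot: [0.496, 3.1, 0.002]
force: [-0.1, -0.0, 0.9]
grip_width: 0.329
finger_force: 30.1
```

Call:
{"api": "move_arm", "payload": {"steps": [[[0,0,0,0,0,0,15],[0,0,0,0,0,0,15],[0,0,0,0,0,0,15]]]}}

```text
t: 22.82
tool_pos: [0.5164, 0.281, 0.0949]
ee_rot: [0.495, 3.1, 0.002]
force: [-0.4, 0.6, 5.9]
grip_width: 0.335
finger_force: 30.0
```

Call:
{"api": "move_arm", "payload": {"steps": [[[0,0,0,0,0,-6.3,15],[0,0,0,0,0,-6.3,15],[0,0,0,0,0,-6.3,15],[0,0,0,0,0,-6.3,15],[0,0,0,0,0,-6.3,15]]]}}

```text
t: 23.23
tool_pos: [0.5158, 0.2807, 0.0949]
ee_rot: [-0.373, 3.118, -0.0]
force: [-2.5, -1.2, 8.1]
grip_width: 0.33
finger_force: 30.0
```

Call:
{"api": "move_arm", "payload": {"steps": [[[0,0,0,0,0,-6.3,15],[0,0,0,0,0,-6.3,15],[0,0,0,0,0,-6.3,15],[0,0,0,0,0,-6.3,15],[0,0,0,0,0,-6.3,15]]]}}

```text
t: 23.65
tool_pos: [0.5162, 0.2805, 0.0949]
ee_rot: [-1.205, 2.9, -0.001]
force: [-0.9, -1.1, 7.7]
grip_width: 0.332
finger_force: 30.0
```

Call:
{"api": "move_arm", "payload": {"steps": [[[0,0,0,0,0,-6.5,15],[0,0,0,0,0,-6.5,15],[0,0,0,0,0,0,15],[0,0,0,0,0,0,15]]]}}

```text
t: 23.98
tool_pos: [0.5164, 0.2807, 0.0949]
ee_rot: [-1.519, 2.748, -0.002]
force: [-1.4, -1.1, 6.7]
grip_width: 0.33
finger_force: 30.0
```

Call:
{"api": "move_arm", "payload": {"steps": [[[0,0,-5,0,0,0,15],[0,0,-5,0,0,0,15],[0,0,-5,0,0,0,15],[0,0,0,0,0,0,15]]]}}

```text
t: 24.32
tool_pos: [0.5161, 0.2809, 0.1098]
ee_rot: [-1.518, 2.748, -0.0]
force: [-0.7, -0.3, -1.6]
grip_width: 0.335
finger_force: 30.0
```

Call:
{"api": "move_arm", "payload": {"steps": [[[0,0,-17,0,0,0,15],[0,0,-17,0,0,0,15],[0,0,-17,0,0,0,15],[0,0,-17,0,0,0,15],[0,0,-17,0,0,0,15]]]}}

```text
t: 24.73
tool_pos: [0.5156, 0.2807, 0.1945]
ee_rot: [1.519, -2.749, -0.0]
force: [0.1, -0.2, -1.0]
grip_width: 0.331
finger_force: 30.0
```

Call:
{"api": "move_arm", "payload": {"steps": [[[0,0,0,0,0,6,15],[0,0,0,0,0,6,15],[0,0,0,0,0,6,15],[0,0,0,0,0,6,15],[0,0,0,0,0,6,15]]]}}

```text
t: 25.15
tool_pos: [0.5156, 0.2808, 0.1936]
ee_rot: [0.748, -3.051, 0.0]
force: [-0.4, 0.1, -1.5]
grip_width: 0.332
finger_force: 30.0
```

Call:
{"api": "move_arm", "payload": {"steps": [[[0,0,0,0,0,6,15],[0,0,0,0,0,6,15],[0,0,0,0,0,6,15],[0,0,0,0,0,6,15],[0,0,0,0,0,6,15]]]}}

```text
t: 25.57
tool_pos: [0.5157, 0.2807, 0.1936]
ee_rot: [-0.067, -3.14, 0.0]
force: [-0.4, 0.2, -0.7]
grip_width: 0.33
finger_force: 30.0
```

Call:
{"api": "move_arm", "payload": {"steps": [[[-11.8,-30.9,0,0,0,0,15],[-11.8,-30.9,0,0,0,0,15],[-11.8,-30.9,0,0,0,0,15],[-11.8,-30.9,0,0,0,0,15],[-11.8,-30.9,0,0,0,0,15]]]}}

```text
t: 25.98
tool_pos: [0.5691, 0.1227, 0.1937]
ee_rot: [-0.059, -3.141, -0.0]
force: [1.5, 0.2, -1.1]
grip_width: 0.332
finger_force: 30.0
```

Call:
{"api": "move_arm", "payload": {"steps": [[[-11.8,-30.9,0,0,0,0,15],[-11.8,-30.9,0,0,0,0,15],[-11.8,-30.9,0,0,0,0,15],[-11.8,-30.9,0,0,0,0,15],[-11.8,-30.9,0,0,0,0,15]]]}}

```text
t: 26.4
tool_pos: [0.6222, -0.034, 0.1936]
ee_rot: [-0.059, -3.141, -0.0]
force: [1.5, 0.7, -1.6]
grip_width: 0.33
finger_force: 30.0
```

Run:
```python
from h import *
a=cam("top");b=cam("side");s=robot.observe();print(s["tool_pos"],s["ee_rot"],s["joint_positions"][5],s["grip_width"],s["force"])
print([(round(f["score"],2),ray(b,f["uv"],.06)[:2].round(3)) for f in robot.find_in(b,"drum1") if f["score"]>.3])
im=lambda p,x:cv2.resize(p["image"][x[1]:x[3],x[0]:x[2],::-1],(400,400),interpolation=cv2.INTER_CUBIC)
cv2.imwrite("pics/z9.png",np.hstack([im(a,(190,120,370,300)),im(b,(230,120,410,300))]))
```

```text
[ 0.6229763  -0.03682238  0.19309167] [ 6.66856793e-02  3.14087873e+00 -1.60889784e-03] -1.7762439468462223 0.3306520003173724 [-0.42648044  0.19868337 -2.38750476]
[(0.7, array([0.381, 0.282])), (0.66, array([ 0.535, -0.025])), (0.63, array([ 0.65 , -0.154]))]
```

View pics/z9.png

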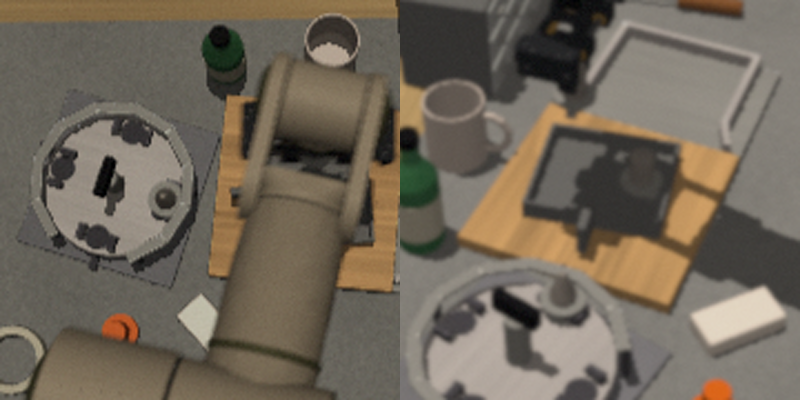

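The turret now holds only the cone. The tray still looks in place, so lower drum 2.

Call:
{"api": "move_arm", "payload": {"steps": [[[0,0,20,0,0,0,15],[0,0,20,0,0,0,15],[0,0,20,0,0,0,15],[0,0,20,0,0,0,15],[0,0,18,0,0,0,15]]]}}

```text
t: 26.97
tool_pos: [0.6214, -0.031, 0.0946]
ee_rot: [-0.057, -3.14, -0.001]
force: [1.2, -0.5, -2.1]
grip_width: 0.329
finger_force: 30.0
```

Call:
{"api": "move_arm", "payload": {"steps": [[[0,0,5,0,0,0,15],[0,0,5,0,0,0,15],[0,0,3,0,0,0,15],[0,0,0,0,0,0,15]]]}}

```text
t: 27.3
tool_pos: [0.6222, -0.0321, 0.0831]
ee_rot: [0.059, 3.141, -0.0]
force: [0.0, -0.3, -1.0]
grip_width: 0.332
finger_force: 30.0
```

Call:
{"api": "move_arm", "payload": {"steps": [[[0,0,1,0,0,0,15],[0,0,1,0,0,0,15],[0,0,0,0,0,0,15]]]}}

```text
t: 27.55
tool_pos: [0.6222, -0.0324, 0.0812]
ee_rot: [0.059, 3.14, -0.0]
force: [-0.2, 1.0, -1.5]
grip_width: 0.335
finger_force: 30.0
```

Call:
{"api": "move_arm", "payload": {"steps": [[[0,0,1,0,0,0,15],[0,0,1,0,0,0,15],[0,0,0,0,0,0,15]]]}}

```text
t: 27.8
tool_pos: [0.6225, -0.0324, 0.0799]
ee_rot: [0.059, 3.139, -0.0]
force: [-2.5, 0.9, 6.1]
grip_width: 0.334
finger_force: 30.0
```

Call:
{"api": "move_arm", "payload": {"steps": [[[0,0,0,0,0,0,40],[0,0,0,0,0,0,50],[0,0,0,0,0,0,50],[0,0,0,0,0,0,50],[0,0,0,0,0,0,50]]]}}

```text
t: 28.22
tool_pos: [0.622, -0.0325, 0.0787]
ee_rot: [-0.059, -3.141, -0.0]
force: [0.1, -0.5, -0.2]
grip_width: 0.568
finger_force: 0.0
```

Call:
{"api": "move_arm", "payload": {"steps": [[[0,0,-20,0,0,0,50],[0,0,-25,0,0,0,50],[0,0,-30,0,0,0,50],[0,0,-35,0,0,0,50],[0,0,-35,0,0,0,60]]]}}

```text
t: 28.63
tool_pos: [0.6217, -0.0324, 0.225]
ee_rot: [-0.059, -3.14, -0.0]
force: [0.1, -0.0, -0.4]
grip_width: 0.621
finger_force: 0.0
```

Call:
{"api": "move_arm", "payload": {"steps": [[[0,29,0,0,0,0,60],[0,29,0,0,0,0,60],[0,29,0,0,0,0,60],[0,29,0,0,0,0,60],[0,29,0,0,0,0,60]]]}}

```text
t: 29.05
tool_pos: [0.6274, 0.1137, 0.2237]
ee_rot: [-0.06, -3.141, 0.0]
force: [-0.0, 0.3, -0.4]
grip_width: 0.683
finger_force: 0.0
```

Call:
{"api": "move_arm", "payload": {"steps": [[[0,29,0,0,0,0,60],[0,29,0,0,0,0,60],[0,29,0,0,0,0,60],[0,29,0,0,0,0,60],[0,29,0,0,0,0,60]]]}}

```text
t: 29.47
tool_pos: [0.6329, 0.2588, 0.2236]
ee_rot: [-0.059, -3.141, 0.0]
force: [0.4, -0.3, -0.4]
grip_width: 0.68
finger_force: 0.0
```

Run:
```python
from h import *
np.set_printoptions(precision=4,suppress=True)
p=cam("top");s=robot.observe();print(s["tool_pos"],s["ee_rot"],s["joint_positions"])
m=robot.cut_out(p,"tray")[0]["region"].astype(np.uint8)
for nm,mm in(("all",m),("body",cv2.morphologyEx(m,cv2.MORPH_OPEN,np.ones((9,9),np.uint8)))):
  ys,xs=np.nonzero(mm);W=np.array([ray(p,(x,y),.045)[:2] for x,y in zip(xs,ys)]).astype(np.float32)*1000
  print(nm,cv2.minAreaRect(W),W.mean(0))
save(p,"t10.png",(200,140,400,290),4)
```

```text
[0.6321 0.2636 0.2232] [-0.0531 -3.1406 -0.0029] [ 0.222   0.6468  0.9222  0.0019  1.5727 -1.3149]
all ((582.561767578125, -12.256156921386719), (171.7165069580078, 201.97996520996094), 3.946343421936035) [584.6229 -32.7043]
body ((584.3074951171875, -36.23381042480469), (171.39549255371094, 150.2178192138672), 3.883775472640991) [585.2353 -36.6832]
```

View pics/t10.png

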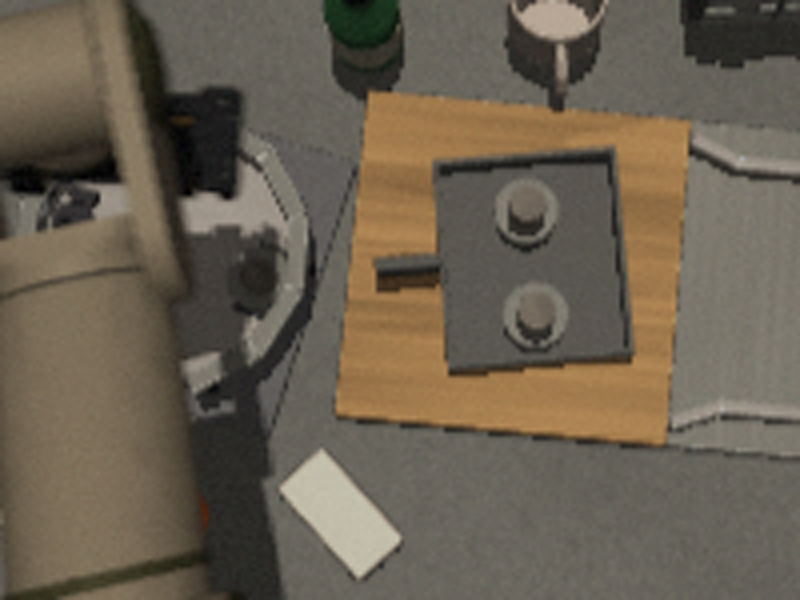

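Both drums stand in the tray. I'll take the ledge geometry from the rails I read in the t5 crop, and check the fin.

Run:
```python
from h import *
np.set_printoptions(precision=4,suppress=True)
p=cam("top")
g=lambda u,v,z:ray(p,(260+(u+.5)/4-.5,140+(v+.5)/4-.5),z)[:2]
an=lambda v:np.degrees(np.arctan2(v[1],v[0]))
u=[g(497,163,.032),g(685,181,.032)];l=[g(483,407,.032),g(678,424,.032)]
print("rails",u,l,an(u[0]-u[1])-90,an(l[0]-l[1])-90,"stop",an(u[1]-l[1]),np.linalg.norm(u[1]-l[1]))
print("stop mid",(u[1]+l[1])/2,"front mid",(u[0]+l[0])/2)
f=[ray(p,(200+(x+.5)/4-.5,140+263/4-.4),.072)[:2] for x in(376,440)];print("fin",f)
```

```text
rails [array([ 0.6602, -0.2057]), array([ 0.6431, -0.3594])] [array([ 0.4612, -0.1876]), array([ 0.4452, -0.3441])] -6.324824297375287 -5.830692167540022 stop -4.442396272912947 0.19850032514600216
stop mid [ 0.5442 -0.3518] front mid [ 0.5607 -0.1966]
fin [array([0.5768, 0.088 ]), array([0.5761, 0.0377])]
```

Call:
{"api": "move_arm", "payload": {"steps": [[[0,0,0,0,0,7,60],[0,0,0,0,0,7,60],[0,0,0,0,0,7,60],[0,0,0,0,0,7,60],[0,0,0,0,0,7,60]]]}}

```text
t: 30.03
tool_pos: [0.6332, 0.2559, 0.2237]
ee_rot: [-1.012, -2.974, 0.001]
force: [-0.1, 0.2, 0.2]
grip_width: 0.679
finger_force: 0.0
```

Call:
{"api": "move_arm", "payload": {"steps": [[[0,0,0,0,0,7,60],[0,0,0,0,0,7,60],[0,0,0,0,0,7,60],[0,0,0,0,0,7,60],[0,0,0,0,0,7,60]]]}}

```text
t: 30.45
tool_pos: [0.6332, 0.2559, 0.2237]
ee_rot: [-1.86, -2.532, 0.001]
force: [-0.1, -0.1, 0.8]
grip_width: 0.682
finger_force: 0.0
```

Call:
{"api": "move_arm", "payload": {"steps": [[[0,0,0,0,0,7,60],[0,0,0,0,0,7,60],[-27.3,-9.9,0,0,0,0,60],[-27.3,-9.9,0,0,0,0,60],[-27.3,-9.9,0,0,0,0,60]]]}}

```text
t: 30.87
tool_pos: [0.6083, 0.1716, 0.2235]
ee_rot: [2.146, 2.294, -0.001]
force: [0.3, -0.2, -0.7]
grip_width: 0.682
finger_force: 0.0
```

Call:
{"api": "move_arm", "payload": {"steps": [[[-27.3,-9.9,0,0,0,0,50],[-27.3,-9.9,0,0,0,0,50],[-27.3,-9.9,0,0,0,0,50],[-27.3,-9.9,0,0,0,0,50],[0,0,0,0,0,0,50]]]}}

```text
t: 31.28
tool_pos: [0.5756, 0.0571, 0.224]
ee_rot: [2.151, 2.289, -0.002]
force: [0.6, -0.3, -0.7]
grip_width: 0.567
finger_force: 0.0
```

Call:
{"api": "move_arm", "payload": {"steps": [[[0,0,20,0,0,0,50],[0,0,20,0,0,0,50],[0,0,20,0,0,0,50],[0,0,20,0,0,0,50],[0,0,20,0,0,0,50]]]}}

```text
t: 31.7
tool_pos: [0.5766, 0.0616, 0.123]
ee_rot: [2.147, 2.293, 0.0]
force: [1.2, -0.2, 0.3]
grip_width: 0.571
finger_force: 0.0
```

Run:
```python
from h import *
b=cam("side");print(robot.observe()["tool_pos"])
save(b,"s11.png",(250,130,410,290),3.5)
```

```text
[0.57492724 0.06170363 0.11911205]
```

View pics/s11.png

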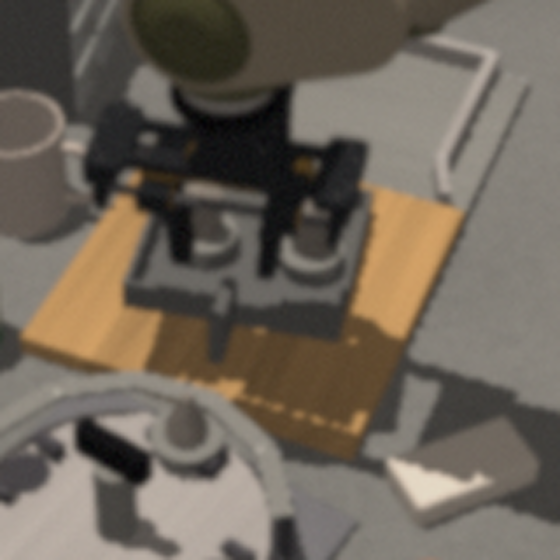

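The fingers straddle the fin at crop (222,300). Descend and grip.

Call:
{"api": "move_arm", "payload": {"steps": [[[0,0,16,0,0,0,50],[0,0,16,0,0,0,50],[0,0,16,0,0,0,50],[0,0,10,0,0,0,50],[0,0,10,0,0,0,50]]]}}

```text
t: 32.17
tool_pos: [0.5768, 0.0618, 0.0555]
ee_rot: [2.146, 2.294, 0.0]
force: [0.8, -0.2, -0.9]
grip_width: 0.569
finger_force: 0.0
```

Call:
{"api": "move_arm", "payload": {"steps": [[[0,0,0,0,0,0,4],[0,0,0,0,0,0,4],[0,0,0,0,0,0,4],[0,0,0,0,0,0,4],[0,0,0,0,0,0,4]]], "newtons": 20}}

```text
t: 32.58
tool_pos: [0.5769, 0.062, 0.0565]
ee_rot: [2.145, 2.294, 0.001]
force: [-0.4, 0.7, 0.2]
grip_width: 0.211
finger_force: 0.0
```

Call:
{"api": "move_arm", "payload": {"steps": [[[0,0,0,0,0,0,4],[0,0,0,0,0,0,4],[0,0,0,0,0,0,4],[0,0,0,0,0,0,4],[0,0,0,0,0,0,4]]], "newtons": 50}}

```text
t: 33.0
tool_pos: [0.577, 0.062, 0.0563]
ee_rot: [2.145, 2.294, 0.001]
force: [-0.1, -0.0, 5.9]
grip_width: 0.132
finger_force: 50.0
```

Call:
{"api": "move_arm", "payload": {"steps": [[[-4,0.5,0,0,0,1.4,4],[-7,1,0,0,0,2,4],[-8,1,0,0,0,2,4],[-8,1,0,0,0,2,4],[-7.5,1,0,0,0,2,4]]]}}

```text
t: 33.42
tool_pos: [0.5817, 0.028, 0.0563]
ee_rot: [2.327, 2.109, 0.003]
force: [2.4, 5.7, 4.1]
grip_width: 0.134
finger_force: 50.0
```

Call:
{"api": "move_arm", "payload": {"steps": [[[-4,0,0,0,0,0,4],[0,0,0,0,0,0,4]]]}}

```text
t: 33.58
tool_pos: [0.5813, 0.0233, 0.0563]
ee_rot: [2.326, 2.11, 0.002]
force: [1.1, 1.1, 4.3]
grip_width: 0.131
finger_force: 50.0
```

Run:
```python
from h import *
s=robot.observe();M=R.from_rotvec(s["ee_rot"]).as_matrix()
d=s["tool_pos"][:2]-np.array([.563,-.1597]);print("ledge x,y of tcp",d@[.9952,-.0976],d@[.0976,.9952],"yaw",np.degrees(np.arctan2(M[1,1],M[0,1])),s["tool_pos"],s["force"],s["torque"])
p=cam("top");m=robot.cut_out(p,"tray")[0]["region"].astype(np.uint8)
ys,xs=np.nonzero(m);print(xs.min(),xs.max(),ys.min(),ys.max());save(p,"t12.png",(260,130,460,280),3.5)
```

```text
ledge x,y of tcp 0.0003205993313417844 0.1839080844243958 yaw -5.588280131308388 [0.58126942 0.0233034  0.05627395] [1.07128967 1.09101574 4.3461114 ] [ 0.00684924 -0.08157342  0.00656742]
332 369 181 235
```

View pics/t12.png

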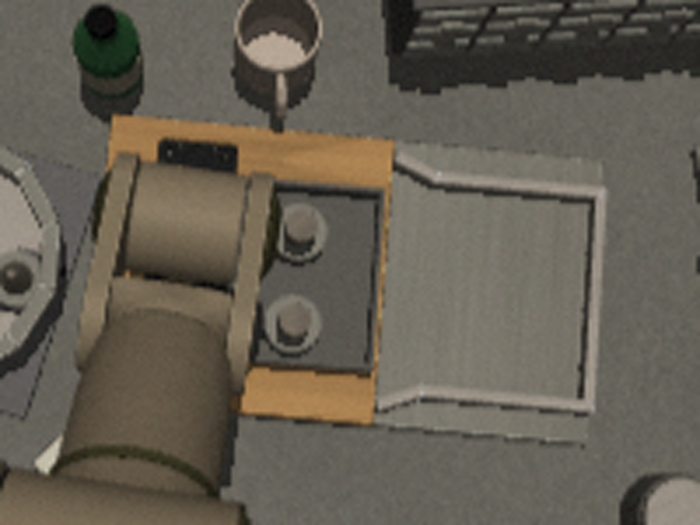

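The tray is aligned, its front edge right at the step, and about 2 mm too far toward the upper rail. I'll correct that and slide level.

Call:
{"api": "move_arm", "payload": {"steps": [[[-3,-1,0,0,0,0,4],[-6,-1,0,0,0,0,4],[-8,0,0,0,0,0,4],[-8,0,0,0,0,0,4],[-8,0,0,0,0,0,4]]], "newtons": 60}}

```text
t: 34.1
tool_pos: [0.5756, -0.0081, 0.0563]
ee_rot: [-2.325, -2.111, -0.003]
force: [1.6, 8.3, 7.4]
grip_width: 0.131
finger_force: 60.0
```

Call:
{"api": "move_arm", "payload": {"steps": [[[-8,0,0,0,0,0,4],[-8,0,0,0,0,0,4],[-8,0,0,0,0,0,4],[-8,0,0,0,0,0,4],[-8,0,0,0,0,0,4]]]}}

```text
t: 34.52
tool_pos: [0.5717, -0.0479, 0.0563]
ee_rot: [-2.325, -2.111, -0.003]
force: [1.4, 9.1, 8.1]
grip_width: 0.131
finger_force: 60.0
```

Call:
{"api": "move_arm", "payload": {"steps": [[[-8,0,0,0,0,0,4],[-8,0,0,0,0,0,4],[-8,0,0,0,0,0,4],[-8,0,0,0,0,0,4],[-8,0,0,0,0,0,4]]]}}

```text
t: 34.93
tool_pos: [0.5678, -0.0876, 0.0563]
ee_rot: [-2.325, -2.111, -0.003]
force: [1.5, 9.6, 8.9]
grip_width: 0.13
finger_force: 60.0
```

Call:
{"api": "move_arm", "payload": {"steps": [[[-8,0,0,0,0,0,4],[-8,0,0,0,0,0,4],[-8,0,0,0,0,0,4],[-8,0,0,0,0,0,4],[-8,0,0,0,0,0,4]]]}}

```text
t: 35.35
tool_pos: [0.5641, -0.127, 0.0566]
ee_rot: [-2.325, -2.11, -0.004]
force: [1.5, 10.3, 11.3]
grip_width: 0.131
finger_force: 60.0
```

Call:
{"api": "move_arm", "payload": {"steps": [[[-8,0,0,0,0,0,4],[-8,0,0,0,0,0,4],[-4,0,0,0,0,0,4],[0,0,0,0,0,0,4]]]}}

```text
t: 35.68
tool_pos: [0.5611, -0.1491, 0.0547]
ee_rot: [-2.326, -2.108, 0.002]
force: [-1.1, -0.5, -5.4]
grip_width: 0.13
finger_force: 60.0
```

Past the step, with the gripper now carrying the tray's weight. Lower 8 mm, then push home.

Call:
{"api": "move_arm", "payload": {"steps": [[[0,0,2,0,0,0,4],[0,0,2,0,0,0,4],[0,0,2,0,0,0,4],[0,0,1,0,0,0,4],[0,0,0,0,0,0,4]]]}}

```text
t: 36.1
tool_pos: [0.5619, -0.148, 0.0486]
ee_rot: [-2.326, -2.111, 0.0]
force: [0.6, 1.7, -2.6]
grip_width: 0.131
finger_force: 60.0
```

Call:
{"api": "move_arm", "payload": {"steps": [[[-4,0,0,0,0,0,4],[-4,0,0,0,0,0,4],[-4,0,0,0,0,0,4],[-4,0,0,0,0,0,4],[0,0,0,0,0,0,4]]]}}

```text
t: 36.52
tool_pos: [0.5604, -0.1656, 0.0489]
ee_rot: [2.327, 2.109, -0.0]
force: [-0.3, -0.9, -3.0]
grip_width: 0.126
finger_force: 60.0
```

Call:
{"api": "move_arm", "payload": {"steps": [[[-2,0,1,0,0,0,4],[-3,0,0.5,0,0,0,4],[-3,0,0,0,0,0,4],[-2,0,0,0,0,0,4],[0,0,0,0,0,0,4]]]}}

```text
t: 36.93
tool_pos: [0.5604, -0.1723, 0.0483]
ee_rot: [-2.327, -2.11, -0.007]
force: [3.9, 15.2, 6.4]
grip_width: 0.129
finger_force: 60.0
```

Call:
{"api": "move_arm", "payload": {"steps": [[[-2,0,0,0,0,0,4],[-1,0,0,0,0,0,4],[0,0,0,0,0,0,4]]]}}

```text
t: 37.18
tool_pos: [0.5611, -0.1728, 0.0483]
ee_rot: [-2.325, -2.11, -0.013]
force: [11.2, 28.4, 5.4]
grip_width: 0.131
finger_force: 60.1
```

It's against the stop (28 N). Release, retreat, and check.

Call:
{"api": "move_arm", "payload": {"steps": [[[0,0,0,0,0,0,40],[0,0,0,0,0,0,40],[0,0,0,0,0,0,40],[0,0,0,0,0,0,40],[0,0,0,0,0,0,40]]]}}

```text
t: 37.6
tool_pos: [0.5591, -0.1778, 0.0473]
ee_rot: [2.327, 2.11, -0.0]
force: [0.3, -0.0, -0.1]
grip_width: 0.449
finger_force: 0.0
```

Call:
{"api": "move_arm", "payload": {"steps": [[[0,0,-16,0,0,0,40],[0,0,-25,0,0,0,40],[0,0,-35,0,0,0,40],[0,0,-35,0,0,0,40],[0,0,-35,0,0,0,40]]]}}

```text
t: 38.02
tool_pos: [0.5587, -0.1775, 0.1949]
ee_rot: [-2.327, -2.11, 0.0]
force: [0.3, -0.4, -0.3]
grip_width: 0.453
finger_force: 0.0
```

Call:
{"api": "move_arm", "payload": {"steps": [[[30,0,0,0,0,0,40],[30,0,0,0,0,0,40],[30,0,0,0,0,0,40],[30,0,0,0,0,0,40],[30,0,0,0,0,0,40]]]}}

```text
t: 38.43
tool_pos: [0.5736, -0.027, 0.1934]
ee_rot: [2.327, 2.11, -0.0]
force: [0.3, -0.9, 0.1]
grip_width: 0.458
finger_force: 0.0
```

Call:
{"api": "move_arm", "payload": {"steps": [[[30,0,0,0,0,0,40],[30,0,0,0,0,0,40],[0,0,0,0,0,0,40]]]}}

```text
t: 38.68
tool_pos: [0.5794, 0.0358, 0.1933]
ee_rot: [-2.322, -2.115, -0.001]
force: [0.3, 0.7, -0.6]
grip_width: 0.449
finger_force: 0.0
```

Run:
```python
from h import *
a=cam("top");b=cam("side")
im=lambda p,x:cv2.resize(p["image"][x[1]:x[3],x[0]:x[2],::-1],(400,400),interpolation=cv2.INTER_CUBIC)
cv2.imwrite("pics/z13.png",np.hstack([im(a,(320,140,420,240)),im(b,(290,90,430,230))]))
```

```text
(no output)
```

View pics/z13.png

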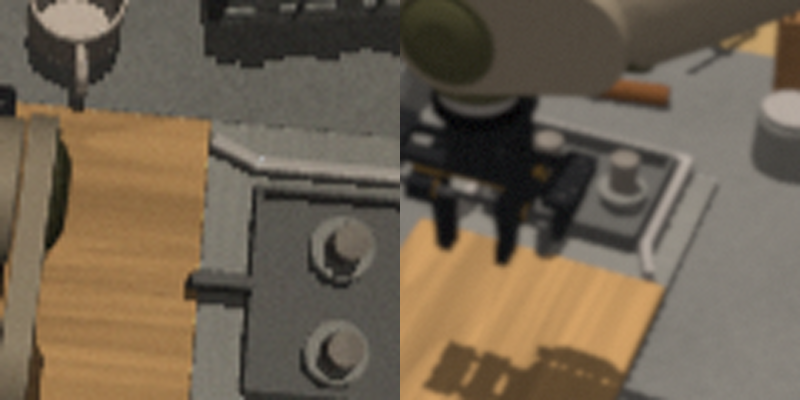

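Both drums are standing and the tray is on the steel. One last look, at the stop gap.

Run:
```python
from h import *
np.set_printoptions(precision=4,suppress=True)
a=cam("top");b=cam("side")
cv2.imwrite("pics/z14.png",np.hstack([cv2.resize(p["image"][x[1]:x[3],x[0]:x[2],::-1],(400,400),interpolation=cv2.INTER_CUBIC) for p,x in((a,(360,160,440,240)),(b,(310,110,400,200)))]))
m=robot.cut_out(a,"tray")[0]["region"].astype(np.uint8)
m=cv2.morphologyEx(m,cv2.MORPH_OPEN,np.ones((9,9),np.uint8));ys,xs=np.nonzero(m)
W=np.array([ray(a,(x,y),.037)[:2] for x,y in zip(xs,ys)]).astype(np.float32)*1000;print(cv2.minAreaRect(W))
```

```text
((550.0556030273438, -268.46026611328125), (155.712890625, 168.94122314453125), 85.35645294189453)
```

View pics/z14.png

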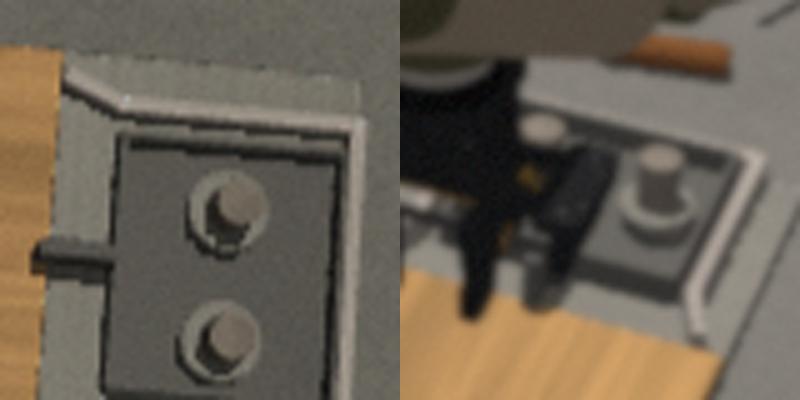

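The gap looks closed. I'll give a light confirming push on the fin end with closed fingers, so the tray can seat square.

Call:
{"api": "move_arm", "payload": {"steps": [[[-25,0,0,0,0,0,0],[-25,0,0,0,0,0,0],[-25,0,0,0,0,0,0],[-25,0,0,0,0,0,0],[-20,0,0,0,0,0,0]]], "newtons": 10}}

```text
t: 39.35
tool_pos: [0.5673, -0.0907, 0.1933]
ee_rot: [2.329, 2.108, -0.0]
force: [0.0, -0.3, 0.6]
grip_width: 0.095
finger_force: 0.0
```

Call:
{"api": "move_arm", "payload": {"steps": [[[0,0,32,0,0,0,0],[0,0,32,0,0,0,0],[0,0,32,0,0,0,0],[0,0,28,0,0,0,0],[0,0,22,0,0,0,0]]]}}

```text
t: 39.77
tool_pos: [0.5669, -0.0889, 0.0451]
ee_rot: [-2.328, -2.108, 0.002]
force: [0.7, -0.1, -0.1]
grip_width: 0.003
finger_force: 0.0
```

Call:
{"api": "move_arm", "payload": {"steps": [[[-10,0,0,0,0,0,0],[-10,0,0,0,0,0,0],[-8,0,0,0,0,0,0],[-5,0,0,0,0,0,0],[0,0,0,0,0,0,0]]]}}

```text
t: 40.18
tool_pos: [0.5651, -0.1225, 0.0487]
ee_rot: [2.327, 2.107, 0.002]
force: [0.5, -0.3, 0.4]
grip_width: 0.003
finger_force: 0.0
```

Call:
{"api": "move_arm", "payload": {"steps": [[[-3,0,0,0,0,0,0],[-2,0,0,0,0,0,0],[-2,0,0,0,0,0,0],[-2,0,0,0,0,0,0],[0,0,0,0,0,0,0]]]}}

```text
t: 40.6
tool_pos: [0.5638, -0.1297, 0.0473]
ee_rot: [2.326, 2.111, 0.0]
force: [0.5, 0.3, -0.6]
grip_width: 0.008
finger_force: 0.0
```

Call:
{"api": "move_arm", "payload": {"steps": [[[-2,0,0,0,0,0,0],[-2,0,0,0,0,0,0],[-1,0,0,0,0,0,0],[0,0,0,0,0,0,0]]]}}

```text
t: 40.93
tool_pos: [0.5633, -0.1347, 0.0472]
ee_rot: [2.327, 2.111, -0.0]
force: [-0.7, 0.0, 0.4]
grip_width: 0.002
finger_force: 0.0
```

Call:
{"api": "move_arm", "payload": {"steps": [[[-1,0,0,0,0,0,0],[-1,0,0,0,0,0,0],[0,0,0,0,0,0,0]]]}}

```text
t: 41.18
tool_pos: [0.5632, -0.1365, 0.0473]
ee_rot: [2.327, 2.111, 0.0]
force: [0.9, 0.4, -0.9]
grip_width: 0.007
finger_force: 0.6
```

Call:
{"api": "move_arm", "payload": {"steps": [[[-1,0,0,0,0,0,0],[-1,0,0,0,0,0,0],[0,0,0,0,0,0,0]]]}}

```text
t: 41.43
tool_pos: [0.5633, -0.1367, 0.0473]
ee_rot: [-2.325, -2.11, -0.004]
force: [3.7, 10.4, 1.1]
grip_width: 0.007
finger_force: 5.8
```

Firm contact with no movement at 10 N, so the tray is home. Back off, lift away, and hand in.

Call:
{"api": "move_arm", "payload": {"steps": [[[5,0,0,0,0,0,0],[15,0,0,0,0,0,0],[15,0,-20,0,0,0,0],[0,0,-35,0,0,0,0],[0,0,-35,0,0,0,0]]]}}

```text
t: 41.85
tool_pos: [0.5656, -0.1027, 0.1376]
ee_rot: [-2.324, -2.111, 0.003]
force: [0.9, 1.1, 1.5]
grip_width: 0.004
finger_force: 0.0
```

Call:
{"api": "move_arm", "payload": {"steps": [[[0,0,-35,0,0,0,0],[0,0,-30,0,0,0,0],[0,0,0,0,0,0,0],[0,0,0,0,0,0,0],[0,0,0,0,0,0,0]]]}}

```text
t: 42.27
tool_pos: [0.5658, -0.1035, 0.2012]
ee_rot: [-2.326, -2.11, 0.002]
force: [-0.1, 0.2, -1.3]
grip_width: 0.006
finger_force: 0.0
```

Run:
```python
from h import *
b=cam("side")
print([(round(f["score"],2),ray(b,f["uv"],.05)[:2].round(3)) for f in robot.find_in(b,"drum1") if f["score"]>.3])
print(robot.hand_in())
```

```text
[(0.5, array([ 0.575, -0.267])), (0.47, array([ 0.51 , -0.254])), (0.43, array([0.566, 0.172]))]
the job is handed in; nothing more can be done
None
```

Job handed in at about 42 s: both drums present are standing in the grey tray, the cone stone is still on the turret, and the tray is down on the steel level against the end stop (a light 10 N push didn't move it); the hand-in returned no verdict.

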